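Charge a grinding jar from a ball chute

ROBOT

A 6-joint arm with a two-finger parallel gripper is mounted at the origin on a cart in front of the work surface, level with it; the furniture and walls round the work are solid. World frame = base frame: x ahead of the robot, y to its left, z up, the work surface at z = 0. Lengths are in mm, angles in rad, forces in N, time in s.
With the tool pointing down it reaches from about 325 to 875 mm from the base axis. Payload 4.4 kg.
Tool frame: the origin (TCP) lies on the centre line of the jaws, within the pads' length; the fingertips stand ahead of it and the grasp point (between the pads) lies 6 mm ahead of it (ctrl.tcp_to_tips is the z of the fingertips in the tool frame, in mm); z points along the fingers, y is the direction in which the jaws open and shut (so a half turn about z gives the same grasp; the last joint's range is limited). The gripper opens to 85 mm and grips with 20 to 120 N. Pads are 22 mm wide; open, the fingers measure 114 mm over their backs; the gripper's body (76 mm by 85 mm) begins 54 mm behind the grasp point. The pads swing forward as they close: fully open they stand 13 mm farther back than shut.
Start: joints at [1.085, 0.207, 1.542, -0, 1.393, -0.15], TCP at [189.486, 542.883, 256.282] pointing down, gripper open.
Joint ranges: [-2.73, 2.73], [-0.86, 2.22], [0.23, 2.46], [-1.11, 4.25], [0.08, 2.63], [-2.82, 2.82]. Speed limits (rad/s): [2.79, 2.79, 3.14, 3.14, 3.14, 3.14].

INTERFACE

Orientations are given as a 3x3 rotation matrix whose columns are the frame's x, y, z axes.
In Python, from plant import ctrl, sensors, optics gives the robot as it stands. Calls block until the motion is done:
- ctrl.move_ptp(position, orientation): joint-space move of the TCP to a pose.
- ctrl.move_l(position, rot=None, vel=150, threshold=None): straight line of the TCP; rot=None keeps the orientation; vel is the mean speed in mm/s. With threshold (N) it stops when the force on the tool has changed by that much, and returns True; else False.
- ctrl.set_joints(angles): joint-space move.
- ctrl.gripper_to(opening, force=None): finger opening in mm; force is the grip in N (None keeps the last); returns when the fingers have stopped.
- ctrl.hold(seconds).
- ctrl.solve_ik(position, orientation): joint angles nearest the present ones, or None.
- sensors.read_state(): the state.
- optics.grab_frame(name): name is "scene" or "top" or "wrist"; returns (picture, depth): 480x640x3 uint8, red, green, blue; 480x640 float32, mm along the optical axis (not along the pixel's ray), 0 where there is no reading.
- optics.camera_params(name): a dict with "mtx" (3x3 intrinsics, pixels), "R" (3x3) and "t" (3): a world point X has camera coordinates R X + t; the wrist camera has in their place "T_tool_cam" (4x4, takes a point from camera to tool coordinates, whose origin is the TCP and whose axes are the flange's). Camera axes: x right, y down, z forward; pixel columns grow to the right and rows downward; lengths in mm; the calibration is good to about 2 mm. The wrist camera is an equidistant fisheye: a pixel r from the principal point sees the ray r / f radians off the axis. A picture is of the moment at which its call begins: read the wrist's pose just before it. camera_params takes no time and is no camera call.
A pose or a line that the arm cannot do raises ctrl.MotionError and nothing moves.
- ctrl.finish_job(): hands the job in, once; it reports no verdict.
The state is a dict: "t": time; "q": joint angles; "qvel": joint speeds; "tau": joint torques, N m; "eef_pos": TCP position; "eef_rot": TCP orientation; "force": force on the tool from outside, world axes, zero at the start; "wrist_torque": the same for the moment, N m; "grip_width": finger opening in mm.
Only numpy, scipy, OpenCV 4.12 (cv2) and the standard library are available. Lean on these libraries where they do the work, as an engineer would, in place of code of your own. Each camera call takes 0.05 s, during which the arm holds its last target.

TASK

Slide the narrow-necked steel grinding jar along its filling dock until it is fully home against the stop and holds the dock's sensing pin pressed in. Then pick up the ball chute by its upright grip and tip it so that all four steel balls run through it into the jar's mouth, never touching the balls with the gripper. Finally stand the empty chute flat on its feet on the bench, with the jar still upright and home and the beaker, bulb and flask left where they stood.

Things in the scene. Friction and masses are not known exactly. Their poses are not given: they have to be found in the camera images.
- dock: Filling dock: grey metal plate fixed on the bench, 205 x 100 x 5 mm, x from -145 to +60 mm. Two parallel steel rails, 69 mm apart inside, rise 18 mm above it (x -130 to +35). Upright steel stop at the far end, face at x = +33 mm, 85 mm wide, 45 mm above the plate, grey switch body behind it. Origin: on the bench under dock_home; x along the rails to the stop.
- dock_home (a point): Point on the dock plate's top face, on the centre line between the rails, 5 mm above the bench. The jar's axis stands 1 mm beyond it when the jar touches the stop. Its x axis points along the rails towards the stop.
- pin (a joint): The sensing pin, an 8 mm thick dark steel pin that stands out 9 mm from the middle of the stop, 24 mm above the plate, against a light spring (under 1 N: the jar's own friction on the plate holds it in once it is there). Value: m pressed in, 0 = out, 0.009 when the jar touches the stop.
- jar_center (a point): Grinding jar, loose, steel, 80 mm tall, about 0.55 kg, on the dock plate between the rails, 44 to 66 mm short of home. Round body 64 mm in diameter up to 50 mm, then a shoulder to a neck 46 mm in diameter (from 62 mm up); walls 4 mm, inner floor 6 mm up. This point: on its axis, 40 mm above its underside; z along the axis.
- jar_mouth (a point): Centre of the jar's open mouth, level with its rim, 80 mm above its underside; the opening is 38 mm in diameter.
- chute: Ball chute, loose, 0.16 kg: aluminium U-channel 140 mm long, 27 mm wide (22 inside), walls 22 mm high, rear end closed, front open, on two feet 52 mm wide (x -61 to -49 and +24 to +36 mm) so that its floor rises 8 degrees (0.14 rad) to the front. Origin: underside, middle; x level to the open end, y across, z up.
- chute_grip (a point): Centre of the chute's upright grey grip, which stands on a bridge over the channel: 10 mm thick (y), 30 mm long (x), from 38 to 79 mm above the bench. This point is 60 mm above the chute's underside and 10 mm behind its middle; axes as the chute's.
- chute_lip (a point): The chute's open end: middle of the channel floor's upper front edge, 25 mm above the bench as it stands; 79 mm ahead of the grip point and 35 mm below it. The floor below it is 2.5 mm thick.
- beaker_center (a point): Bystander: a small glass beaker, 60 mm across, 78 mm tall; this point half-way up.
- bulb_center (a point): Bystander: a rubber suction bulb, 40 mm across, 98 mm tall with a thin upright spout; this point half-way up.
- flask_center (a point): Bystander: a slim conical flask, 55 mm across, 158 mm tall; this point half-way up.
- ball_0_center (a point): Centre of a dark steel ball, 16 mm in diameter, 17 g; the four lie in a row on the chute's floor against its closed rear end. They start to roll when the floor slopes down by some 10 to 20 degrees.
- ball_0: The same ball (its body frame turns as it rolls; use the centre point).
- ball_1_center (a point): Centre of a dark steel ball, 16 mm in diameter, 17 g; the four lie in a row on the chute's floor against its closed rear end. They start to roll when the floor slopes down by some 10 to 20 degrees.
- ball_1: The same ball (its body frame turns as it rolls; use the centre point).
- ball_2_center (a point): Centre of a dark steel ball, 16 mm in diameter, 17 g; the four lie in a row on the chute's floor against its closed rear end. They start to roll when the floor slopes down by some 10 to 20 degrees.
- ball_2: The same ball (its body frame turns as it rolls; use the centre point).
- ball_3_center (a point): Centre of a dark steel ball, 16 mm in diameter, 17 g; the four lie in a row on the chute's floor against its closed rear end. They start to roll when the floor slopes down by some 10 to 20 degrees.
- ball_3: The same ball (its body frame turns as it rolls; use the centre point).
Things that resemble listed ones, but are neither listed nor needed, are in the scene too. Leave any brown, pink or yellow look-alike of the part that bears jar_center alone.

How it is judged (in metres and radians):
On the way, in this order (a step that is already met when the one before it is completed fails the run):
1. the jar stands home against the stop and holds the sensing pin pressed in (value of joint pin above 0.006 m and horizontal distance between jar_center and dock_home below 0.008 m and angle between jar_center's own z axis and vertical below 0.06 rad), for 0.3 s.
2. all four balls are inside the jar, which is still home (all of step 1 and horizontal distance between each of ball_0_center, ball_1_center, ball_2_center, ball_3_center and jar_center below 0.028 m and z of ball_0_center in the frame of jar_center between -0.04 and 0.012 m and z of ball_1_center in the frame of jar_center between -0.04 and 0.012 m and z of ball_2_center in the frame of jar_center between -0.04 and 0.012 m and z of ball_3_center in the frame of jar_center between -0.04 and 0.012 m), for 0.3 s.
At the end, for the whole second after the job is handed in: The jar stands upright (within 3 degrees) with its axis within 8 mm of the dock's home point and the pin pressed in more than 6 mm; all four balls lie inside the jar's body; the chute stands flat on its feet on the bench (level within 3 degrees, its grip point 55 to 64 mm above the bench) (all of step 2 and angle between chute_grip's own z axis and vertical below 0.06 rad and height (world z) of chute_grip between 0.055 and 0.064 m); the robot touches nothing.
It fails at once if the gripper touches a ball (contact force between the fingers and ball_0 above 0.3 N or contact force between the fingers and ball_1 above 0.3 N or contact force between the fingers and ball_2 above 0.3 N or contact force between the fingers and ball_3 above 0.3 N).
It fails at once if the beaker, the bulb or the flask is moved more than 30 mm (distance of any of beaker_center, bulb_center, flask_center from where it was at the start of the episode above 0.03 m).
It also fails if it takes over 70 s, if anything falls off the work surface, if the arm or the gripper's body presses on something with over 40 N, if the wrist force passes 120 N, or if a joint passes its speed limit or range.

## Working session

There is one attempt and no reset: what is moved stays moved. The work goes in short steps, each a Python script; the robot and the scene stay as the last script left them, time stands still between calls to the robot, and variables do not carry over. Pictures are saved under pics/ and viewed, and the job is handed in when it is done.

```bash
ls; mkdir -p pics; python3 - <<'E'
from plant import ctrl, sensors, optics
import cv2, numpy as np
s=sensors.read_state(); print(s['t'],s['eef_pos'],s['grip_width'],ctrl.tcp_to_tips)
for n in ['scene','top','wrist']:
    p,d=optics.grab_frame(n); cv2.imwrite(f'pics/{n}0.png',p[:,:,::-1]); np.save(f'{n}0_d.npy',d); np.save(f'{n}0_p.npy',p)
    print(n,{k:np.round(v,3).tolist() for k,v in optics.camera_params(n).items() if not isinstance(v,str)})
E
```

```text
pics
0.0 [189.14861324 542.25705792 255.11694726] 85.30215295414253 25.0
scene {'mtx': [[489.251, 0.0, 321.559], [0.0, 489.251, 248.199], [0.0, 0.0, 1.0]], 'R': [[0.519, -0.855, 0.014], [-0.383, -0.247, -0.89], [0.764, 0.457, -0.456]], 't': [-323.512, 335.945, 716.283]}
top {'mtx': [[617.678, 0.0, 322.123], [0.0, 617.678, 239.62], [0.0, 0.0, 1.0]], 'R': [[-0.003, -1.0, -0.001], [-0.996, 0.003, -0.093], [0.093, 0.001, -0.996]], 't': [-0.021, 621.955, 1541.229]}
wrist {'mtx': [[371.648, 0.0, 323.162], [0.0, 371.648, 242.899], [0.0, 0.0, 1.0]], 'T_tool_cam': [[-0.0, -0.96, -0.282, 72.083], [1.0, -0.001, 0.0, -0.133], [-0.001, -0.282, 0.96, -118.625], [0.0, 0.0, 0.0, 1.0]]}
```

View pics/scene0.png

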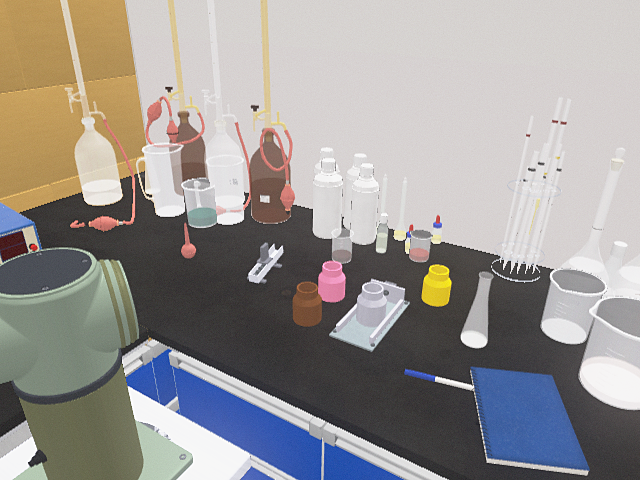

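View pics/top0.png

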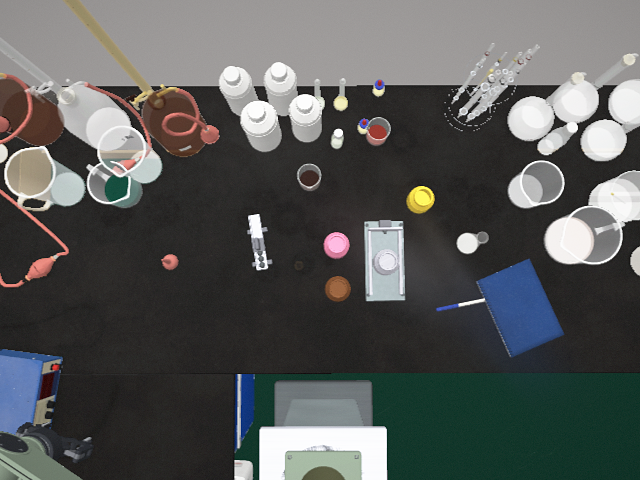

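View pics/wrist0.png

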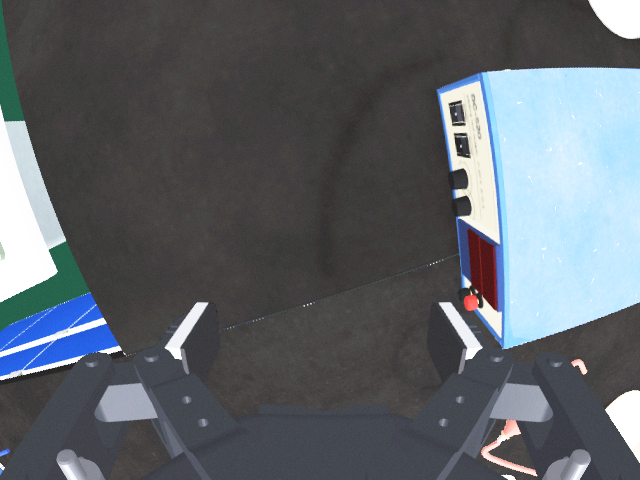

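The top view shows the dock at about (385,260) with the stop at the top, the jar at (386,262) and the chute at (259,243). The look-alikes are pink (336,245), brown (338,289) and yellow (420,199). The beaker is at (309,177), the bulb at (170,262) and the flask at (468,243). I'll zoom in next.

```bash
cat > h.py <<'E'
from plant import ctrl, sensors, optics
import cv2, numpy as np
def ray(n,u,v):
    c=optics.camera_params(n); K=np.array(c['mtx']);R=np.array(c['R']);t=np.array(c['t'])
    d=R.T@np.linalg.inv(K)@np.array([u,v,1.]); o=-R.T@t
    return o,d
def onz(n,u,v,z):
    o,d=ray(n,u,v); return o+d*(z-o[2])/d[2]
def proj(n,X):
    c=optics.camera_params(n); p=np.array(c['mtx'])@(np.array(c['R'])@np.array(X)+np.array(c['t'])); return p[:2]/p[2]
def cloud(n,d):
    c=optics.camera_params(n); K=np.array(c['mtx']);R=np.array(c['R']);t=np.array(c['t'])
    v,u=np.mgrid[:480,:640]; P=np.stack([(u-K[0,2])/K[0,0]*d,(v-K[1,2])/K[1,1]*d,d],-1)
    return (P-t)@R
E
python3 - <<'E'
from h import *
p=np.load('top0_p.npy');d=np.load('top0_d.npy')
a=p[200:320,200:320,::-1];b=p[200:320,325:445,::-1]
cv2.imwrite('pics/z1.png',np.hstack([cv2.resize(a,(400,400),interpolation=cv2.INTER_CUBIC),cv2.resize(b,(400,400),interpolation=cv2.INTER_CUBIC)]))
q=np.load('scene0_p.npy')
a=q[225:305,230:310,::-1];b=q[255:355,320:420,::-1]
cv2.imwrite('pics/z2.png',np.hstack([cv2.resize(a,(400,400),interpolation=cv2.INTER_CUBIC),cv2.resize(b,(400,400),interpolation=cv2.INTER_CUBIC)]))
C=cloud('top',d)
for u,v in [(300,320),(386,262),(388,222),(370,225),(400,296),(255,220),(257,243),(262,262),(336,245),(309,177),(170,262)]: print(u,v,C[v,u].round(1))
E
```

```text
300 320 [418.2  55.4  -2. ]
386 262 [ 565.4 -165.2   13.1]
388 222 [ 664.3 -168.    47. ]
370 225 [ 661.4 -125.6    7.8]
400 296 [ 478.7 -201.1    1.9]
255 220 [673.7 170.   20.7]
257 243 [608.8 157.5  85.7]
262 262 [566.  151.6  18.9]
336 245 [609.9 -37.6   7.2]
309 177 [785.7  31.5  17.3]
170 262 [565.3 380.1  43.7]
```

View pics/z1.png

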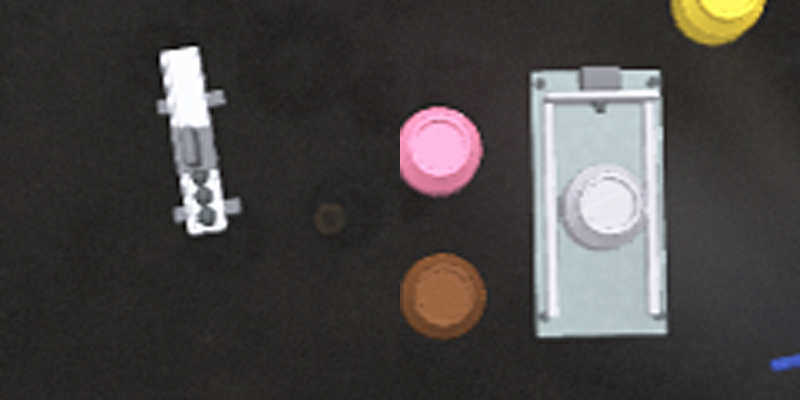

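View pics/z2.png

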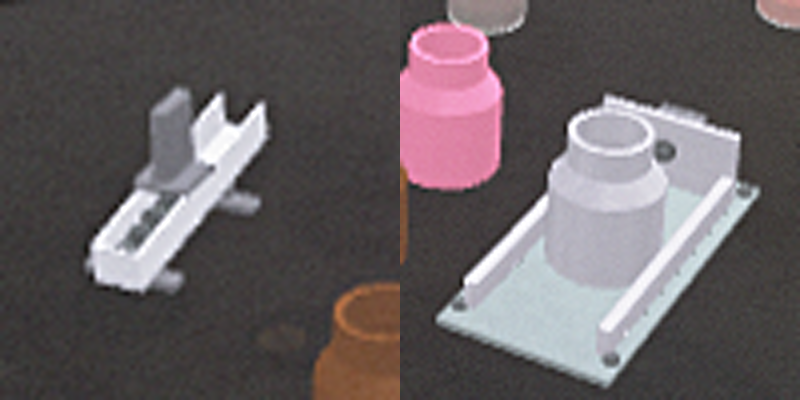

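The chute's open end faces away from the robot (+x), and the balls lie at the near end. The dock's stop is at the far end. Next come the coarse poses from the top view, then a wrist close-up.

```bash
cat >> h.py <<'E'
def wproj_ray(s,u,v):
    c=optics.camera_params('wrist');K=np.array(c['mtx']);T=np.array(c['T_tool_cam'])
    x=np.array([(u-K[0,2])/K[0,0],(v-K[1,2])/K[1,1]]);r=np.hypot(*x)
    d=np.array([*(x/r*np.sin(r) if r>1e-9 else x),np.cos(r)])
    R=np.array(s['eef_rot']); o=R@T[:3,3]+np.array(s['eef_pos']); return o,R@T[:3,:3]@d
def wonz(s,u,v,z):
    o,d=wproj_ray(s,u,v); return o+d*(z-o[2])/d[2]
def wproj(s,X):
    c=optics.camera_params('wrist');K=np.array(c['mtx']);T=np.array(c['T_tool_cam'])
    R=np.array(s['eef_rot']); p=T[:3,:3].T@(R.T@(np.array(X)-np.array(s['eef_pos']))-T[:3,3])
    r=np.arctan2(np.hypot(p[0],p[1]),p[2]); return K[:2,2]+K[0,0]*r*p[:2]/np.hypot(p[0],p[1])
E
python3 - <<'E'
from h import *
for n,(x,y),z in [('TL',(531,71),5),('TR',(661,71),5),('BL',(538,336),5),('BR',(667,332),5),('jarmouth',(610,205),85)]:
    print(n,onz('top',325+(x-400)/3.333,200+y/3.333,z).round(1))
for n,(x,y),z in [('gripTop',(195,149),79),('frontL',(161,52),47),('frontR',(199,48),47),('rearL',(190,234),27),('rearR',(225,231),27)]:
    print(n,onz('top',200+x/3.333,200+y/3.333,z).round(1))
print('beaker',onz('top',309,172,78).round(),'bulb',onz('top',172,262,10).round(),'flask',onz('top',467,243,0).round(),onz('top',482,238,158).round())
E
```

```text
TL [ 671.4 -111.2    5. ]
TR [ 671.1 -212.1    5. ]
BL [ 466.7 -114.6    5. ]
BR [ 469.4 -213.6    5. ]
jarmouth [ 562.6 -162.7   85. ]
gripTop [605.2 154.5  79. ]
frontL [681.7 184.1  47. ]
frontR [684.6 155.3  47. ]
rearL [544.8 163.3  27. ]
rearR [547.  136.7  27. ]
beaker [786.  30.  78.] bulb [567. 383.  10.] flask [ 615. -377.    0.] [ 613. -375.  158.]
```

```bash
cat >> h.py <<'E'
def Rt(yaw,phi,flip=0):
    # chute frame yaw, front pitched down phi ; tool z = -chute z, tool y = -/+ chute y
    f=np.array([np.cos(yaw),np.sin(yaw),0]);l=np.array([-f[1],f[0],0]);k=np.array([0,0,1.])
    X=f*np.cos(phi)-k*np.sin(phi);Z=f*np.sin(phi)+k*np.cos(phi)
    s=-1 if flip else 1
    return np.column_stack([s*X,-s*l,-Z])
def chute_tcp(lip,yaw,phi,gz=60.):
    # TCP for lip position; grasp point at height gz on grip, 79 behind lip
    R=Rt(yaw,phi);X=R[:,0];Z=-R[:,2]
    return np.array(lip)-79*X+(35+gz-60+6)*Z
E
python3 - <<'E'
from h import *
s=sensors.read_state();print(np.array(s['eef_rot']).round(2).tolist())
for fl in (0,1):
  for nm,p,y,ph in [('push',(540,-162,55),0,0),('look',(560,0,420),0,0),('pick',(605,156,70),.14,0),('lift',(605,156,230),.14,0)]:
    q=ctrl.solve_ik(p,Rt(y,ph,fl));print(fl,nm,None if q is None else np.round(q,2))
lip=np.array([600,-162,90.])
for yaw in np.arange(-3.1,3.1,.4):
  o=[]
  for ph in np.radians([0,15,30,40,50,60]):
    d=np.array([np.cos(yaw),np.sin(yaw),0]);L=np.array([612,-162,89])-12*d
    for fl in (0,1):
      q=ctrl.solve_ik(chute_tcp(L,yaw,ph),Rt(yaw,ph,fl)); o.append(q is not None)
  print(round(yaw,2),np.array(o).astype(int).tolist())
E
```

```text
[[-0.94, 0.33, -0.0], [0.33, 0.94, -0.0], [0.0, -0.0, -1.0]]
0 push [-0.44  0.43  1.72 -0.    1.    1.13]
0 look [-0.15  0.1   1.33 -0.    1.71  1.42]
0 pick [ 0.11  0.51  1.55 -0.    1.08  1.54]
0 lift [ 0.11  0.33  1.44 -0.    1.37  1.54]
1 push [-0.44  0.43  1.72 -0.    1.   -2.02]
1 look [-0.15  0.1   1.33 -0.    1.71 -1.73]
1 pick [ 0.11  0.51  1.55 -0.    1.08 -1.6 ]
1 lift [ 0.11  0.33  1.44 -0.    1.37 -1.6 ]
-3.1 [1, 1, 1, 1, 1, 1, 1, 1, 0, 1, 1, 1]
-2.7 [1, 1, 1, 1, 1, 1, 0, 1, 0, 1, 1, 1]
-2.3 [1, 1, 0, 1, 0, 1, 0, 1, 1, 1, 1, 1]
-1.9 [0, 1, 0, 1, 1, 1, 1, 1, 1, 1, 1, 1]
-1.5 [1, 1, 1, 1, 1, 1, 1, 1, 1, 1, 1, 1]
-1.1 [1, 1, 1, 1, 1, 1, 1, 1, 1, 1, 1, 1]
-0.7 [1, 1, 1, 1, 1, 1, 1, 1, 1, 1, 1, 1]
-0.3 [1, 1, 1, 1, 1, 1, 1, 1, 1, 1, 1, 1]
0.1 [1, 1, 1, 1, 1, 1, 1, 1, 1, 1, 1, 1]
0.5 [1, 1, 1, 1, 1, 1, 1, 1, 1, 1, 1, 1]
0.9 [1, 0, 1, 1, 1, 1, 1, 1, 1, 1, 1, 1]
1.3 [1, 0, 1, 0, 1, 0, 1, 1, 1, 1, 1, 1]
1.7 [1, 1, 1, 1, 1, 0, 1, 0, 1, 0, 0, 0]
2.1 [1, 1, 1, 1, 1, 1, 1, 0, 0, 0, 0, 0]
2.5 [1, 1, 1, 1, 1, 1, 1, 1, 0, 0, 0, 0]
2.9 [1, 1, 1, 1, 1, 1, 1, 1, 1, 1, 1, 1]
```

```bash
python3 - <<'E'
from h import *
import pickle
ctrl.move_ptp([500,-20,400],Rt(0,0)); ctrl.move_ptp([505,-150,300],Rt(0,0))
ctrl.gripper_to(40)
s=sensors.read_state();p,d=optics.grab_frame('wrist');cv2.imwrite('pics/w1.png',p[:,:,::-1]);pickle.dump((s,p,d),open('w1.pkl','wb'));print(s['t'],s['eef_pos'],s['grip_width'])
E
```

```text
3.7 [ 505.13229262 -149.71079496  300.28537694] 39.83245568639406
```

View pics/w1.png

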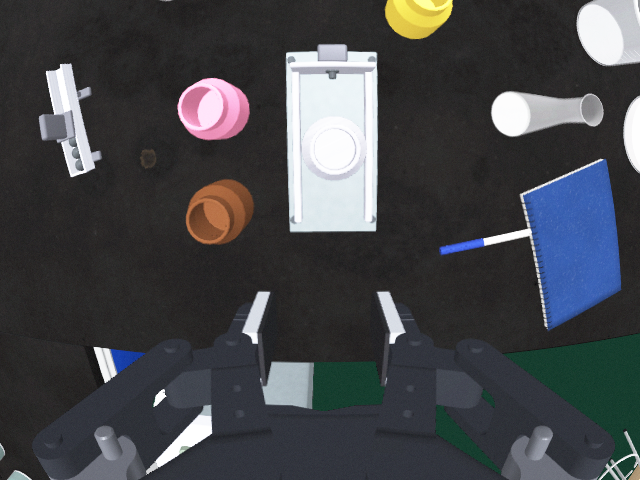

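The wrist view shows the plate corners at about (286,52), (377,52), (290,232) and (377,231), and the jar's rim centred at (334,150). Now measuring.

```bash
python3 - <<'E'
from h import *
import pickle
s,p,d=pickle.load(open('w1.pkl','rb'))
z=cv2.resize(p[30:250,270:400,::-1],None,fx=4,fy=4,interpolation=cv2.INTER_CUBIC)
z=z[:600] if 0 else cv2.resize(z,None,fx=.68,fy=.68); cv2.imwrite('pics/w1z.png',z)
P={}
for n,u,v,zz in [('TL',286,52,5),('TR',377.5,52,5),('BL',290.5,232,5),('BR',377,231,5),('mouth',334,150,85),('stopL',289,64,50),('stopR',374,63,50)]:
    P[n]=wonz(s,u,v,zz);print(n,P[n].round(1))
for n,X in [('mouth',P['mouth']),('TL',P['TL']),('BR',P['BR'])]: print(n,'in top:',proj('top',X).round(1),'scene',proj('scene',X).round(1))
E
```

```text
TL [ 673.1 -108.6    5. ]
TR [ 673.9 -209.3    5. ]
BL [ 467.9 -111.8    5. ]
BR [ 469.2 -211.8    5. ]
mouth [ 564.4 -159.1   85. ]
stopL [ 650.  -116.1   50. ]
stopR [ 651.6 -199.2   50. ]
mouth in top: [386.5 260.7] scene [371.9 287.5]
TL in top: [363.3 220.7] scene [370.8 289.8]
BR in top: [404.4 299.7] scene [372.2 350.5]
```

View pics/w1z.png

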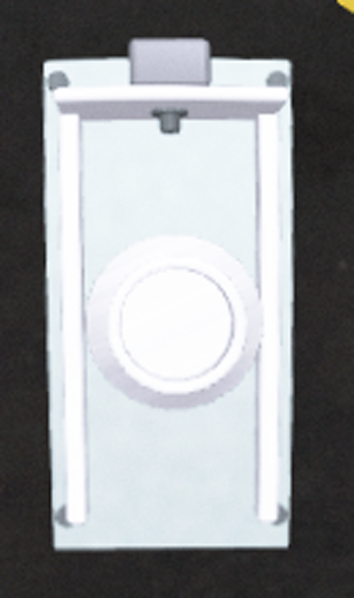

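The dock comes out at home ≈ (612.5, -160.5) with yaw ≈ 0.013, and the plate edges measure 205 mm, as they should. The jar is 48 mm short of home, which is inside the stated range. Pushing it now.

```bash
python3 - <<'E'
from h import *
R=Rt(.013,0); f=np.array([1,.013,0]); H=np.array([612.5,-160.6,0])
P=lambda dx,z: H+f*dx+np.array([0,0,z])
ctrl.move_l(P(-108,150),R,vel=250); ctrl.move_l(P(-108,53),R,vel=150)
s=sensors.read_state();f0=np.array(s['force']);print(s['eef_pos'],f0)
hit=ctrl.move_l(P(-50,53),R,vel=60,threshold=15);s=sensors.read_state();print(hit,s['eef_pos'],s['force']-f0)
hit=ctrl.move_l(P(-25,53),R,vel=20,threshold=8);s=sensors.read_state();print(hit,s['eef_pos'],s['force']-f0,s['t'])
E
```

```text
[ 505.72143383 -162.53551971   54.32694732] [-0.18992805 -0.05273477  0.03876998]
False [ 562.8672099  -161.28162374   52.98087491] [-1.61352503  0.35016512  0.00617016]
True [ 580.37873139 -160.8428521    52.37240953] [ 0.62256583 -0.07222667 -0.35374886] 7.3167
```

```bash
python3 - <<'E'
from h import *
import pickle
s=sensors.read_state();x=np.array(s['eef_pos'])
hit=ctrl.move_l(x+[4,.05,0],vel=10,threshold=12);s=sensors.read_state();print(hit,s['eef_pos'],s['force'])
ctrl.hold(.3);s=sensors.read_state();print(s['eef_pos'],s['force'])
x=np.array(s['eef_pos'])
ctrl.move_l(x-[25,.3,0],vel=40);ctrl.move_l([540,-161,160],vel=250);ctrl.move_l([505,-150,300],vel=250)
s=sensors.read_state();p,d=optics.grab_frame('wrist');cv2.imwrite('pics/w2.png',cv2.resize(p[30:230,250:410,::-1],None,fx=3,fy=3));pickle.dump((s,p,d),open('w2.pkl','wb'))
p,d=optics.grab_frame('top');cv2.imwrite('pics/t2.png',cv2.resize(p[200:320,325:445,::-1],None,fx=5,fy=5));print(s['t'])
p,d=optics.grab_frame('scene');cv2.imwrite('pics/s2.png',cv2.resize(p[240:360,320:420,::-1],None,fx=5,fy=5))
E
```

```text
False [ 580.96041945 -160.85369242   51.42079273] [-9.58866892 -2.03117989  5.16522897]
[ 580.93455169 -160.84633123   51.41928179] [-10.21648761  -2.21947387   4.58230444]
10.5833
```

View pics/w2.png

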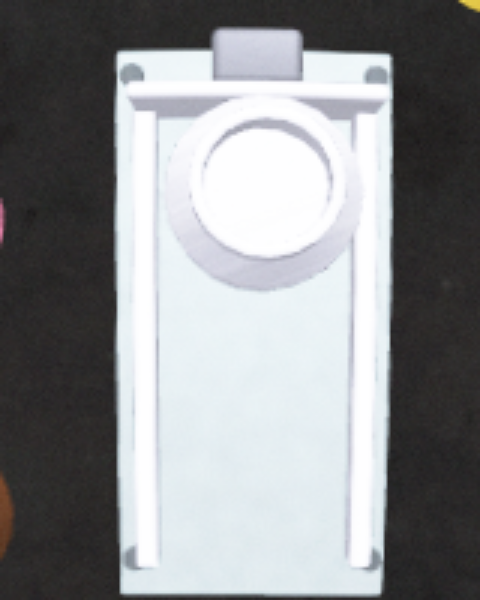

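View pics/s2.png

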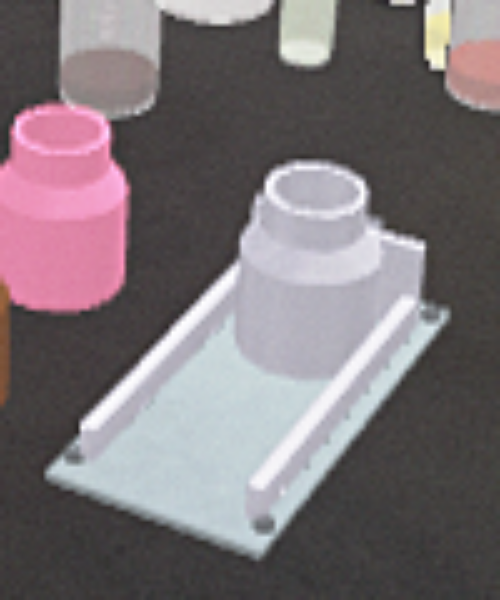

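The jar is seated against the stop: it resists with 10 N and no longer moves, and no pin is visible. Its mouth centre is at about (339,92.5) in the wrist view. I'll measure that, then look at the chute from close up.

```bash
python3 - <<'E'
from h import *
import pickle
s,p,d=pickle.load(open('w2.pkl','rb'))
print('mouth wrist',wonz(s,250+267/3,30+187/3,85))
print('mouth scene outer', onz('scene',320+317/5,240+190/5,85))
ctrl.gripper_to(50)
ctrl.move_ptp([545,60,350],Rt(.14,0)); ctrl.move_ptp([535,148,260],Rt(.14,0))
s=sensors.read_state();p,d=optics.grab_frame('wrist');cv2.imwrite('pics/w3.png',p[:,:,::-1]);pickle.dump((s,p,d),open('w3.pkl','wb'));print(s['t'],s['eef_pos'],s['grip_width'])
cv2.imwrite('pics/w3z.png',cv2.resize(p[:260,200:440,::-1],None,fx=2.3,fy=2.3,interpolation=cv2.INTER_CUBIC))
E
```

```text
mouth wrist [ 612.67742576 -160.85385082   85.        ]
mouth scene outer [ 613.70180367 -163.06254267   85.        ]
12.45 [535.53706122 146.67776167 260.26021313] 50.248601540215674
```

View pics/w3z.png

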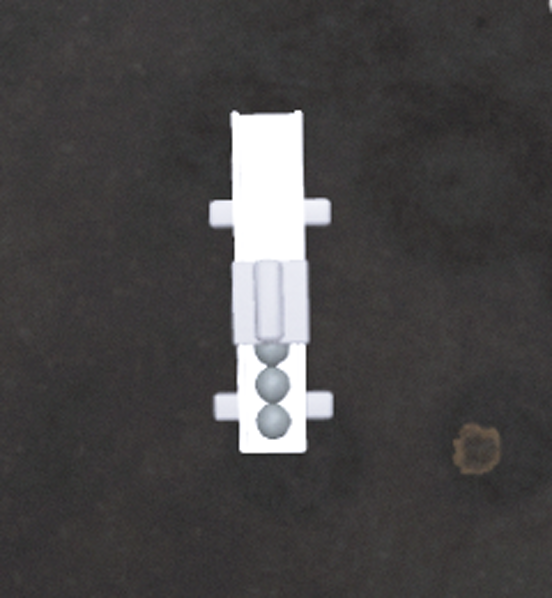

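```bash
python3 - <<'E'
from h import *
import pickle
s,p,d=pickle.load(open('w3.pkl','rb'))
W=lambda x,y,z:wonz(s,200+x/2.3,y/2.3,z)
fl,fr,rl,rr=[W(x,y,4) for x,y in [(209,213),(331,212),(214,405),(333,405)]]
print(fl.round(1),fr.round(1),rl.round(1),rr.round(1))
F=(fl+fr)/2;B=(rl+rr)/2;v=F-B;print('yaw feet',np.arctan2(v[1],v[0]),np.linalg.norm(v),'widths',np.linalg.norm(fl-fr),np.linalg.norm(rl-rr))
print('lip',W(268,114,25).round(1),'rear edge',W(272,452,27).round(1), W(272,452,12).round(1))
print('ball',W(273,421,18).round(1))
for z in (79,): print('griptop mid y',W(269,275,z).round(1))
u=(F-B)/np.linalg.norm(F-B)
print('grip from feet', (B+u*45).round(1))
# depth-based grip
c=optics.camera_params('wrist');K=np.array(c['mtx'])
pts=[]
for vv in range(100,200):
  for uu in range(280,350):
    D=d[vv,uu]
    if D>0:
      o,r=wproj_ray(s,uu,vv); 
      T=np.array(c['T_tool_cam']);ax=np.array(s['eef_rot'])@T[:3,:3]@[0,0,1]
      X=o+r*D/(r@ax); pts.append([uu,vv,*X])
pts=np.array(pts);h=pts[pts[:,4]>65];print(len(h),h.mean(0).round(1),h.min(0).round(1),h.max(0).round(1))
t=h[h[:,4]>h[:,4].max()-8];print(len(t),t.min(0).round(1),t.max(0).round(1))
E
```

```text
[646.3 194.5   4. ] [653.7 142.5   4. ] [562.5 181.2   4. ] [569.7 129.4   4. ]
yaw feet 0.15543045254870896 84.95391872450108 widths 52.52571559626342 52.29197183671129
lip [688.9 174.4  25. ] rear edge [548.8 153.3  27. ] [546.4 153.2  12. ]
ball [560.7 154.6  18. ]
griptop mid y [619.1 163.4  79. ]
grip from feet [610.5 162.3   4. ]Traceback (most recent call last):
  File "<stdin>", line 20, in <module>
  File "h.py", line 16, in wproj_ray
    c=optics.camera_params('wrist');K=np.array(c['mtx']);T=np.array(c['T_tool_cam'])
ValueError: time passes only in moves, steps and waits
```

Foot spacing (85 mm), foot width (52 mm) and lip position all agree with the given sizes. The grip is at (610.6,162.4) with yaw 0.149. Now grasping and lifting.

```bash
python3 - <<'E'
from h import *
import pickle
R=Rt(.149,0);g=np.array([610.6,162.4,0])
ctrl.move_l(g+[0,0,140],R,vel=250);ctrl.move_l(g+[0,0,71],R,vel=80,threshold=8)
s=sensors.read_state();print(s['eef_pos'],s['force'])
ctrl.gripper_to(0,force=60)
s=sensors.read_state();print(s['grip_width'],s['eef_pos'],s['force'])
ctrl.move_l(g+[0,0,90],vel=60);ctrl.hold(.2);s=sensors.read_state();print(s['grip_width'],s['force'],s['wrist_torque'])
ctrl.move_l(g+[0,0,215],vel=150)
s=sensors.read_state();p,d=optics.grab_frame('wrist');pickle.dump((s,p,d),open('w4.pkl','wb'));cv2.imwrite('pics/w4.png',p[:,:,::-1])
p,d=optics.grab_frame('scene');cv2.imwrite('pics/s4.png',cv2.resize(p[160:310,200:350,::-1],None,fx=4,fy=4));print(s['t'])
E
```

```text
[611.21055521 162.49044064  71.58126106] [ 0.82053651 -0.01484989  0.21381108]
9.143500405160866 [611.12316811 162.53657605  71.70577654] [-0.19337563  0.00678889  2.68466348]
8.99862873265371 [-0.54997749  0.66493031 -2.69656607] [-0.01276053 -0.07214732  0.03103775]
16.325
```

View pics/w4.png

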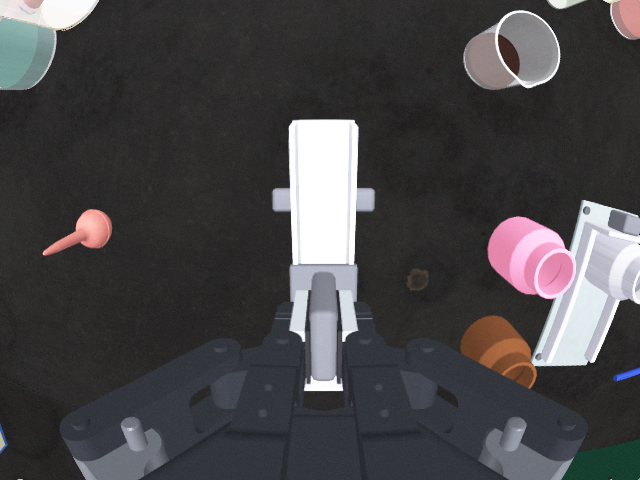

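View pics/s4.png

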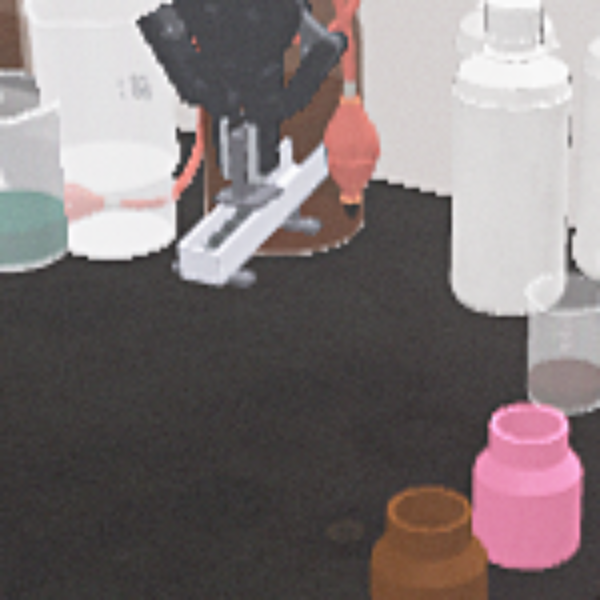

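```bash
python3 - <<'E'
from h import *
import pickle
s,p,d=pickle.load(open('w4.pkl','rb'))
e=np.array(s['eef_pos']);R=np.array(s['eef_rot']);print(e)
cv2.imwrite('pics/w4z.png',cv2.resize(p[100:320,260:390,::-1],None,fx=2.7,fy=2.7,interpolation=cv2.INTER_CUBIC))
for uv in [(324,121),(324,123),(297,121),(351,121)]: print(uv,(R.T@(wonz(s,*uv,e[2]-46.6)-e)).round(1))
for uv in [(273,199),(375,199)]: print('foot',(R.T@(wonz(s,*uv,e[2]-67)-e)).round(1))
M=np.array([612.7,-160.9,85])
for ph in (0,10,16,30,50):
  L=M+[-11,0,8]; 
  q=ctrl.solve_ik(chute_tcp(L,0,np.radians(ph),65.6),Rt(0,np.radians(ph)));print(ph,chute_tcp(L,0,np.radians(ph),65.6).round(1),np.round(q,2))
E
```

```text
[609.64149042 162.27929081 213.50966134]
(324, 121) [78.2  0.2 46.4]
(324, 123) [77.3  0.2 46.4]
(297, 121) [ 78.3 -11.6  46.4]
(351, 121) [78.3 12.  46.4]
foot [ 40.  -25.7  66.9]
foot [40.  26.1 66.9]
0 [ 522.7 -160.9  139.6] [-0.46  0.27  1.72 -0.    1.15  1.11]
10 [ 532.  -160.9  152.6] [-0.41  0.37  1.57 -0.07  1.36  1.18]
16 [ 538.6 -160.9  159.6] [-0.39  0.44  1.47 -0.11  1.49  1.2 ]
30 [ 556.6 -160.9  172.9] [-0.35  0.61  1.24 -0.17  1.78  1.23]
50 [ 586.6 -160.9  183.5] [-0.3   0.89  0.9  -0.28  2.19  1.21]
```

View pics/w4z.png

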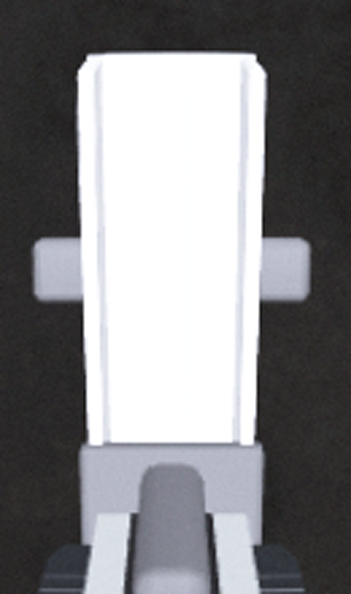

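```bash
cat >> h.py <<'E'
def ltcp(lip,yaw,phi): return np.array(lip)-Rt(yaw,phi)@np.array([78.5,0.2,46.6])
M=np.array([612.7,-160.9,85])
E
python3 - <<'E'
from h import *
import pickle
ctrl.move_ptp([570,0,225],Rt(.05,np.radians(6)))
ctrl.move_ptp(ltcp(M+[-11,0,60],0,np.radians(12)),Rt(0,np.radians(12)))
ctrl.move_l(ltcp(M+[-11,0,10],0,np.radians(14)),Rt(0,np.radians(14)),vel=80)
ctrl.hold(.2)
s=sensors.read_state();p,d=optics.grab_frame('wrist');pickle.dump((s,p,d),open('w5.pkl','wb'));cv2.imwrite('pics/w5.png',p[:,:,::-1])
e=np.array(s['eef_pos']);print(s['t'],e,(e+np.array(s['eef_rot'])@[78.5,.2,46.6]).round(1))
p,d=optics.grab_frame('scene');cv2.imwrite('pics/s5.png',cv2.resize(p[200:350,300:450,::-1],None,fx=4,fy=4))
E
```

```text
18.7833 [ 537.21105325 -160.98709779  159.98745926] [ 602.2 -161.2   95.9]
```

View pics/w5.png

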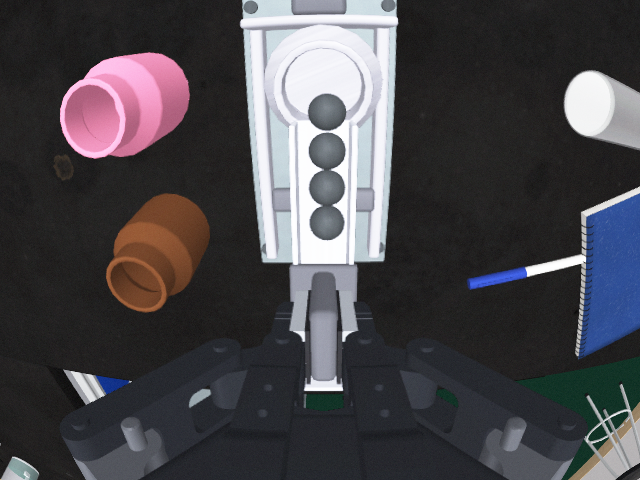

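View pics/s5.png

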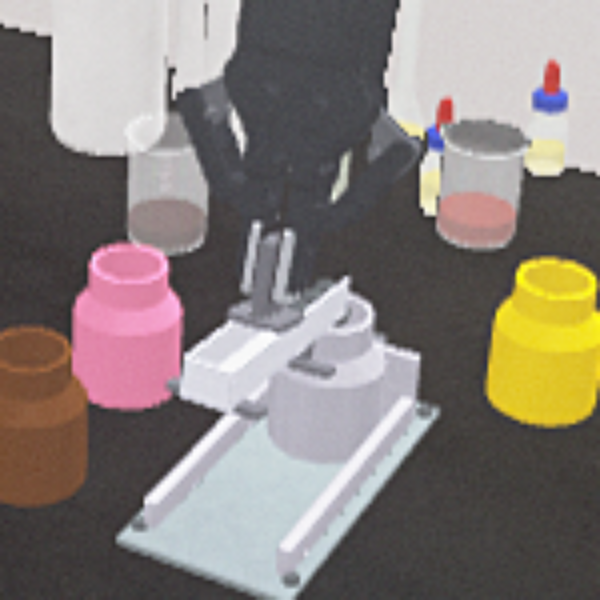

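The balls have already begun to roll, at a slope of only about 6°. The first is leaving the lip over the mouth in the wrist view at (327,112), and the other three follow in a row down to (327,222). I'll carry on with the tilt about the lip straight away.

```bash
python3 - <<'E'
from h import *
import pickle
ph=np.radians(34)
ctrl.move_l(ltcp(M+[-13,0,6],0,ph),Rt(0,ph),vel=70)
s=sensors.read_state();p,d=optics.grab_frame('wrist');pickle.dump((s,p,d),open('w6.pkl','wb'));cv2.imwrite('pics/w6.png',p[:,:,::-1])
e=np.array(s['eef_pos']);print(s['t'],e,(e+np.array(s['eef_rot'])@[78.5,.2,46.6]).round(1))
p,d=optics.grab_frame('scene');cv2.imwrite('pics/s6.png',cv2.resize(p[200:350,300:450,::-1],None,fx=4,fy=4))
E
```

```text
19.4333 [ 560.74932105 -160.63382615  172.94882418] [ 599.8 -160.8   90.4]
```

View pics/w6.png

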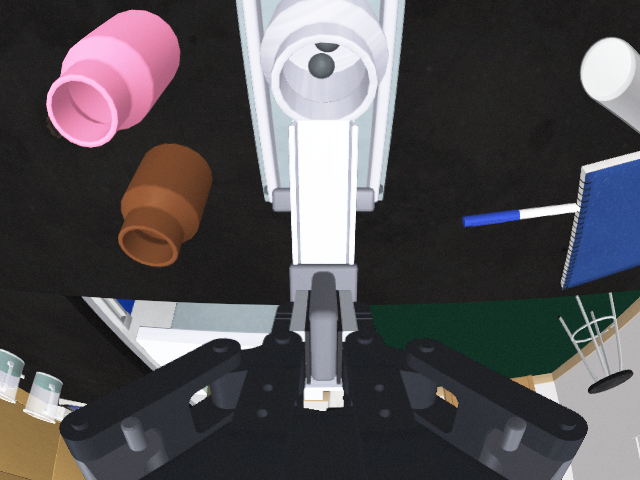

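View pics/s6.png

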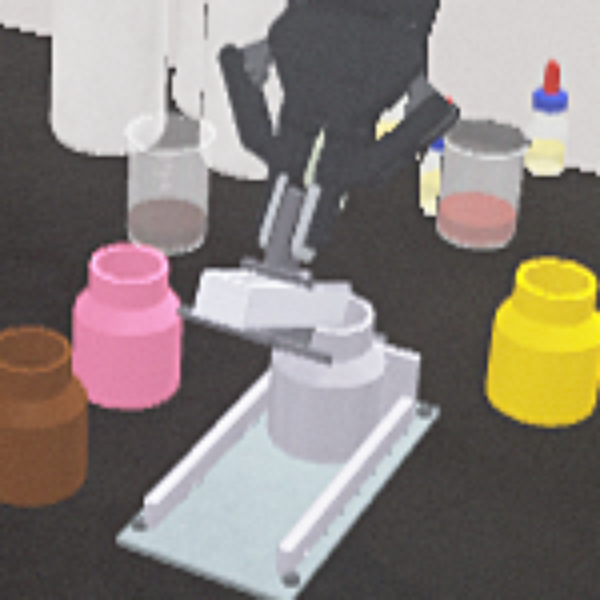

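Two balls are visible inside the jar, at (321,66) and (327,47). The channel looks empty and no stray ball is in view. I'll raise the chute and look into the jar.

```bash
python3 - <<'E'
from h import *
import pickle
ph=np.radians(34)
ctrl.move_l(ltcp(M+[-25,0,60],0,ph),Rt(0,ph),vel=100)
ctrl.move_l(ltcp(M+[-60,0,130],0,0.2),Rt(0,0.2),vel=150)
s=sensors.read_state();p,d=optics.grab_frame('wrist');pickle.dump((s,p,d),open('w7.pkl','wb'));cv2.imwrite('pics/w7.png',cv2.resize(p[:320,180:480,::-1],None,fx=1.8,fy=1.8))
print(s['t'],s['grip_width'],s['eef_pos'])
p,d=optics.grab_frame('top');cv2.imwrite('pics/t7.png',cv2.resize(p[150:350,220:480,::-1],None,fx=3,fy=3))
E
```

```text
20.9167 8.922335665452572 [ 484.88308651 -160.61934309  275.6072998 ]
```

View pics/w7.png

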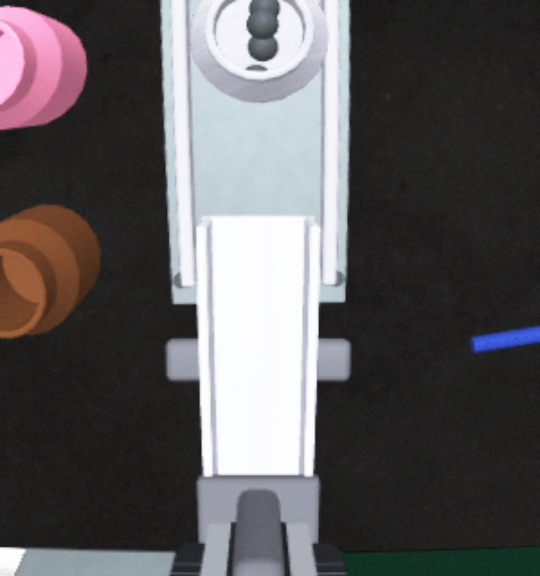

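View pics/t7.png

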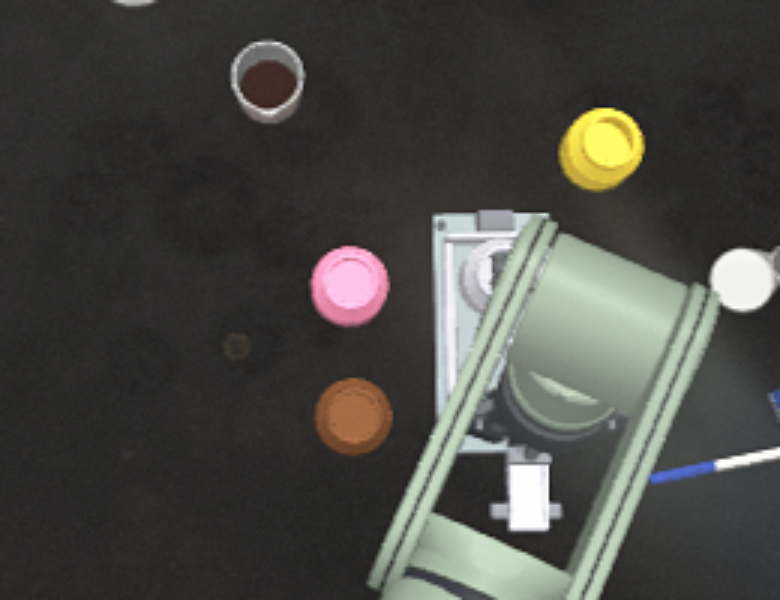

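All four balls are inside the jar at (265,5), (262,23), (262,47) and (256,69, partly hidden), and the chute is empty. Now putting the chute back on its original spot.

```bash
python3 - <<'E'
from h import *
R=Rt(.149,0);g=np.array([610.6,162.4,0])
ctrl.move_ptp([540,0,250],Rt(.07,.05));ctrl.move_ptp(g+[0,0,180],R);ctrl.move_l(g+[0,0,85],R,vel=120);ctrl.hold(.3)
h=ctrl.move_l(g+[0,0,68],vel=15,threshold=3);s=sensors.read_state();print(h,s['eef_pos'],s['force'],s['wrist_torque'],s['t'])
ctrl.hold(.2);ctrl.gripper_to(40);s=sensors.read_state();print(s['eef_pos'],s['force'],s['grip_width'])
ctrl.move_l(g+[0,0,180],vel=100);ctrl.move_ptp([500,20,350],Rt(0,0))
import pickle
s=sensors.read_state();p,d=optics.grab_frame('wrist');pickle.dump((s,p,d),open('w8.pkl','wb'));cv2.imwrite('pics/w8.png',p[:,:,::-1]);print(s['t'])
p,d=optics.grab_frame('scene');cv2.imwrite('pics/s8.png',cv2.resize(p[210:350,230:430,::-1],None,fx=4,fy=4))
p,d=optics.grab_frame('top');cv2.imwrite('pics/t8.png',p[:,:,::-1])
E
```

```text
True [610.35875554 162.37839175  71.69049742] [-0.30387691  0.16053182  4.65679498] [ 0.02866338 -0.01250191  0.06995933] 24.6
[608.53700331 162.14801071  69.6117492 ] [ 0.67380859  0.03835196 -0.2502656 ] 40.26964783324092
27.425
```

View pics/w8.png

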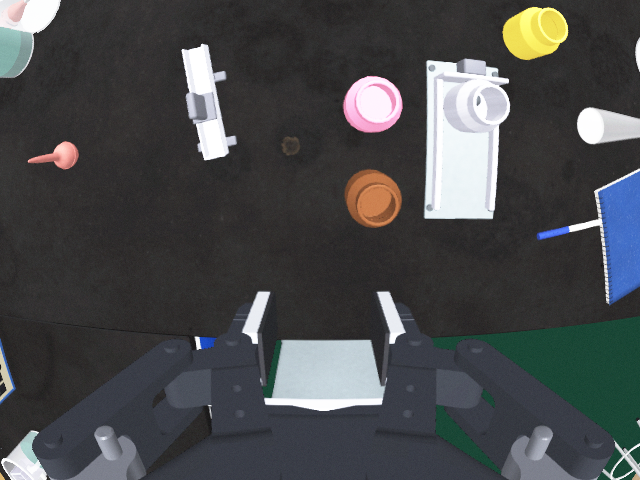

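View pics/s8.png

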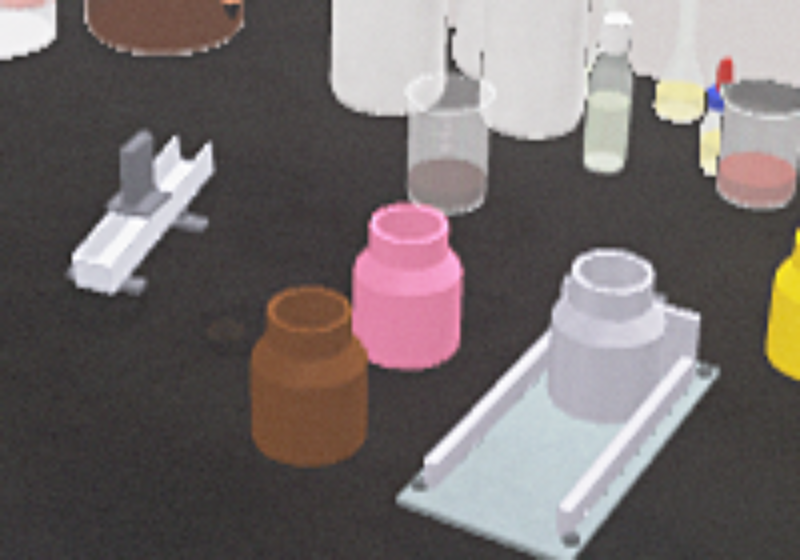

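View pics/t8.png

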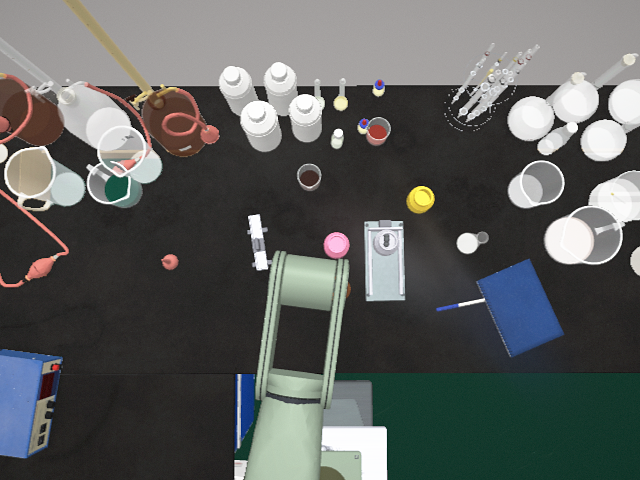

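The chute stands flat on its feet at (258,243) in the top view. In the scene view the jar's rim is still at (383,278), the same as right after the push, so the jar is still home. The beaker (309,177), bulb (170,262) and flask (468,243) are unmoved. Handing in.

```bash
python3 - <<'E'
from h import *
ctrl.hold(.3);ctrl.finish_job()
E
```

```text
the job is handed in; nothing more can be done
```

The job is handed in, at about 28 s of the 70 s allowed. By my last checks every step was met, but `finish_job` gives no verdict.

**What I did**
- **Jar:** I pushed it along the dock with the half-open fingers until it stood against the stop. It then resisted with about 10 N and barely moved.
- **Balls:** I gripped the chute by its upright grip, carried it over and tipped it with its lip just inside the jar's mouth.
- **Chute:** I set it back on its original spot and drew the arm clear.

**Last checks**
- **Balls in the jar:** the wrist camera showed four dark balls inside, the fourth only partly visible. The chute was empty and I saw no stray ball.
- **Jar home:** its rim was at the same picture position after the pour as right after the push. I could only judge the pin indirectly, because the jar hides it.
- **Chute:** it looked flat in the final views, and it touched the bench at the same tool height as when I picked it up.
- **Beaker, bulb and flask:** they were at the same picture positions as at the start.

**What disagreed**
- **Early roll:** the balls began to roll at a floor slope of about 6°, not the stated 10 to 20°. They started leaving before my planned fast tilt, with the lip about 11 mm above the rim, and I finished the tilt as they ran.
- **Camera offset:** the top camera differed from the wrist camera by 2 to 6 mm. I used the wrist measurements.

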